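Make up two dental case trays

ROBOT

A 6-joint arm with a two-finger parallel gripper is mounted at the origin on the work surface. World frame = base frame: x ahead of the robot, y to its left, z up, the work surface at z = 0. Lengths are in m, angles in rad, forces in N, time in s.
With the tool pointing down it reaches from about 0.35 to 0.925 m from the base axis. Payload 6.4 kg.
Tool frame: the origin (TCP) lies at the very end of the fingers, on their centre line; the grasp point (between the pads) lies 19 mm behind it (grip_point_offset is the distance from the TCP to the grasp point, in m); z points along the fingers, y is the line along which they close (so a half turn about z gives the same grasp; the last joint's range is limited). The gripper opens to 94 mm and grips with 3 to 60 N. Pads are 16 mm wide; open, the fingers measure 119 mm over their backs; the gripper's body (75 mm by 177 mm) begins 78 mm behind the grasp point.
Start: joints at [-1.292, 0.245, 1.558, -0, 1.339, -0.174], TCP at [0.284, -0.585, 0.205] pointing down, gripper open.
Joint ranges: [-3.13, 3.13], [-1.02, 2.26], [0.13, 2.54], [-0.95, 4.09], [0.21, 2.88], [-2.74, 2.74]. Speed limits (rad/s): [2.57, 2.57, 3.14, 3.14, 3.14, 3.14].

INTERFACE

Orientations are given as a unit quaternion [x, y, z, w].
In Python, from plant import * gives the robot as it stands. Calls block until the motion is done:
- movep(position, orientation): joint-space move of the TCP to a pose.
- move_l(position, velocity=0.15, frame=None, force_limit=None): straight line of the TCP; frame=None keeps the orientation; velocity is the mean speed in m/s. With force_limit (N) it stops when the force on the tool has changed by that much, and returns True; else False.
- move_j(angles): joint-space move.
- let_go() and clamp(): open the fingers fully, or close them until they stop; the grip force is fixed at half the most.
- wait(seconds).
- inverse_kinematics(position, orientation): joint angles nearest the present ones, or None.
- get_state(): the state.
- read_camera(name): name is "scene" or "top" or "wrist"; returns a dict with "color" (384x512x3 uint8, red, green, blue), "intrinsics" (3x3 intrinsics, pixels), "extrinsics" (4x4, takes a point from camera to world coordinates). Camera axes: x right, y down, z forward; pixel columns grow to the right and rows downward; lengths in m; the calibration is good to about 2 mm. A picture is of the moment at which its call begins. There is no depth.
A pose or a line that the arm cannot do raises MotionError and nothing moves.
- finish_job(): hands the job in; it is judged then, once.
The state is a dict: "clock": time; "q": joint angles; "qvel": joint speeds; "tau": joint torques, N m; "tool_pos": TCP position; "orientation": TCP orientation; "force": force on the tool from outside, world axes, zero at the start; "torque": the same for the moment, N m; "opening": finger opening in m; "gripper_force": force on a finger pad.
Only numpy, scipy, OpenCV 4.12 (cv2) and the standard library are available. Lean on these libraries where they do the work, as an engineer would, in place of code of your own. Each camera call takes 0.05 s, during which the arm holds its last target. There are 200 camera calls.

TASK

Make up the two case trays from the stock on the bench: into the three-pocket tray go the full-arch cast (wide end pocket), the larger white tub (middle pocket) and the square black bottle (smallest end pocket); into the two-pocket tray go the part-arch cast (larger pocket) and the small white jar (smaller pocket). Set each thing down, without dropping it, so that it stands upright and flat on the floor of its own pocket, the casts teeth up. Leave the round bur block where it is.

Things in the scene. Friction and masses are not known exactly. Their poses are not given: they have to be found in the camera images.
- arch_cast_mid (a point): Full-arch dental cast of blue-grey stone: a horseshoe of twelve teeth on a 30 mm high flat base with trimmed front corners; in all 50 mm deep, 60 mm wide, 38 mm high, about 100 g. The front (-x) flat is 28 mm wide, the heel (+x) 60 mm. Point: 19 mm above the underside, mid-depth; z up, x along the depth, y along the width. Grip the base's flat faces that look along x.
- part_cast_mid (a point): Part-arch dental cast of the same stone: one straight row of five teeth on a plain rectangular base 30 mm high; in all 34 mm deep, 54 mm wide, 38 mm high, about 70 g. Point: 19 mm above the underside, mid-depth; z up, x along the depth, y along the width. Grip the base's flat faces that look along x.
- tub_mid (a point): Squat round white plastic tub with a shut screw cap, the larger of the two white ones: 52 mm diameter, 55 mm high (the cap is the top 14 mm), about 120 g. Point: on its axis, 27.5 mm above its underside; z up.
- small_jar_mid (a point): Small round white plastic jar with a shut screw cap: 38 mm diameter, 45 mm high (the cap is the top 12 mm), about 60 g. Point: on its axis, 22.5 mm above its underside; z up.
- bottle_mid (a point): Square black plastic bottle: body 34 x 34 mm and 56 mm high, a narrow round cap of 24 mm above it, 76 mm high in all, about 100 g. Point: on its axis, 38 mm above its underside; z up, x and y square to the body's sides.
- long_tray: Fixed open cream tray, 122 mm (x) by 232 mm (y), walls and dividers 20 mm high, 3 mm thick, floor 3 mm thick. Three pockets along y, each 116 mm wide (x): wide (84 mm long, centre at y = +71 mm), middle (76 mm, y = -12 mm), smallest (60 mm, y = -83 mm). Origin: centre of its underside, z up.
- short_tray: Fixed open cream tray, 122 mm (x) by 151 mm (y), walls and dividers 20 mm high, 3 mm thick, floor 3 mm thick. Two pockets along y, each 116 mm wide (x): larger (80 mm long, centre at y = +32.5 mm), smaller (62 mm, y = -41.5 mm). Origin: centre of its underside, z up.
- bur_block_mid (a point): Bystander, to be left alone: a loose round aluminium block 44 mm in diameter, 28 mm high, with six small burs standing in it (44 mm high in all). It stands among the stock. Point: on its axis, 20 mm above the bench.
Things that resemble listed ones, but are neither listed nor needed, are in the scene too. Leave any red look-alike of the part that bears small_jar_mid alone.

How it is judged:
By the outcome, as a careful person would: the job done as asked, in the order asked, and still so for the second after the job is handed in, with the robot touching nothing.
It also fails if it takes over 115 s, if anything falls off the work surface, if the arm or the gripper's body presses on something with over 40 N, if the wrist force passes 120 N, or if a joint passes its speed limit or range.

## Working session

There is one attempt and no reset: what is moved stays moved. The work goes in short steps, each a Python script; the robot and the scene stay as the last script left them, time stands still between calls to the robot, and variables do not carry over. Pictures are saved under pics/ and viewed, at most 14 in all, crops included, and the job is handed in when it is done.

```bash
ls; mkdir -p pics; python3 - <<'E'
from plant import *
import cv2,numpy as np
for n in ["top","scene"]:
    c=read_camera(n); cv2.imwrite(f"pics/{n}0.png",cv2.resize(c["color"][:,:,::-1],(800,600),interpolation=cv2.INTER_CUBIC))
    print(n,np.round(c["intrinsics"],1).tolist(),np.round(c["extrinsics"],3).tolist())
s=get_state();print(s["clock"],s["orientation"],s["opening"])
E
```

```text
pics
top [[406.3, 0.0, 256.6], [0.0, 406.3, 190.5], [0.0, 0.0, 1.0]] [[-0.003, -0.975, 0.222, 0.335], [-1.0, 0.003, 0.001, -0.004], [-0.001, -0.222, -0.975, 0.933], [0.0, 0.0, 0.0, 1.0]]
scene [[350.6, 0.0, 254.9], [0.0, 350.6, 188.6], [0.0, 0.0, 1.0]] [[-0.691, 0.45, -0.565, 0.991], [0.723, 0.431, -0.54, 0.475], [0.0, -0.782, -0.623, 0.581], [0.0, 0.0, 0.0, 1.0]]
0.1 [ 9.74484492e-01  2.24453097e-01 -5.66160689e-05 -8.82591161e-04] 0.09391381895924074
```

View pics/top0.png

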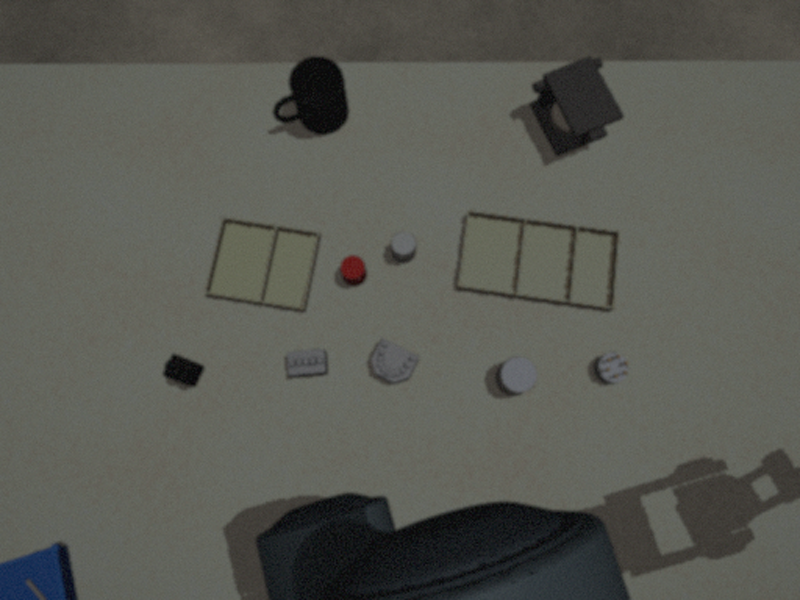

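View pics/scene0.png

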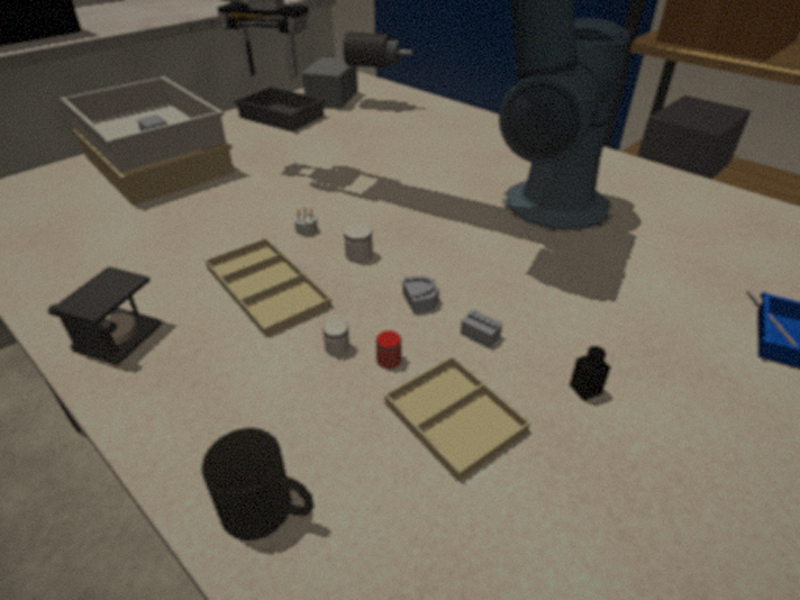

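The top view is at 800x600. The short tray is at about (264,265) and the long tray at about (537,260), both with their wide pocket on the left (+y). The part cast is at (306,362), the full cast (394,362), tub (517,375), small white jar (403,246), red look-alike (353,270), bottle at (184,370) and looking as if it may lie down, bur block (612,368). The scene view shows the bottle standing. Next I'll take a close crop of the top view and check the wrist view of the fingers.

```bash
python3 - <<'E'
from plant import *
import cv2,numpy as np
ims=[read_camera("top")["color"].astype(float) for _ in range(8)]
m=np.mean(ims,0); np.save("top.npy",m)
def enh(a): return np.clip(a*1.6,0,255).astype(np.uint8)[:,:,::-1]
A=cv2.resize(enh(m[130:260,95:255]),(800,650),interpolation=cv2.INTER_CUBIC)[:600]
B=cv2.resize(enh(m[130:260,235:415]),(800,578),interpolation=cv2.INTER_CUBIC)
cv2.imwrite("pics/A.png",A);cv2.imwrite("pics/B.png",B)
c=read_camera("wrist");print(np.round(c["intrinsics"],1).tolist(),np.round(c["extrinsics"],3).tolist())
cv2.imwrite("pics/w0.png",enh(c["color"].astype(float)))
E
```

```text
[[292.7, 0.0, 256.2], [0.0, 292.7, 189.2], [0.0, 0.0, 1.0]] [[0.438, -0.863, -0.253, 0.358], [-0.899, -0.42, -0.124, -0.55], [0.001, 0.282, -0.96, 0.385], [0.0, 0.0, 0.0, 1.0]]
```

View pics/A.png

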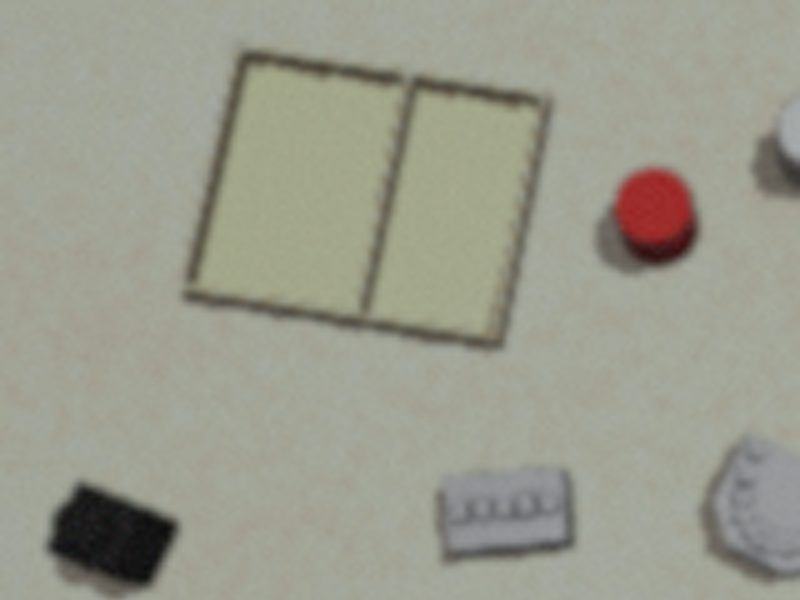

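View pics/B.png

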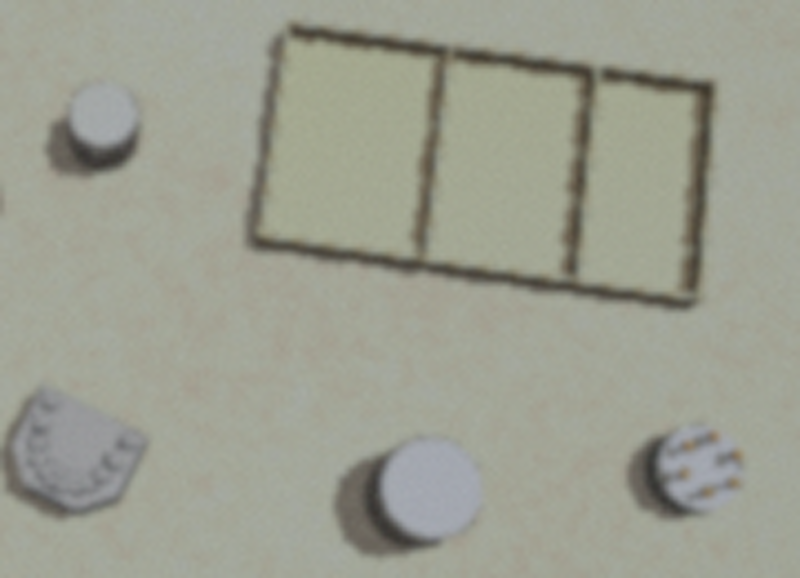

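View pics/w0.png

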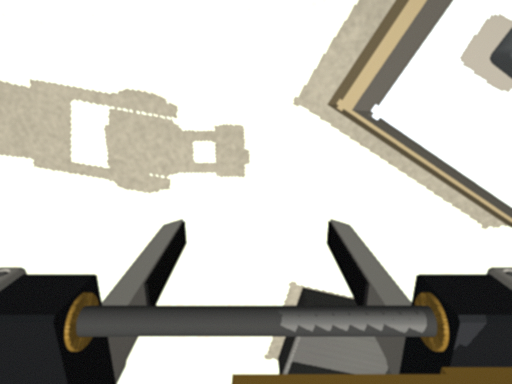

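A.png (5x) and B.png (4.44x) show the tray rims, casts and caps clearly, with the full cast's heel facing up-right. The wrist view shows flat fingers down to their tips. I'll fit the models to clicked points now and check them with an overlay.

```bash
cat > fit.py <<'E'
import numpy as np,cv2
from scipy.optimize import least_squares
K=np.array([[406.3,0,256.6],[0,406.3,190.5],[0,0,1]])
def nat(p,s,ox,oy=130): p=np.array(p,float); return (p+.5)/s-.5+[ox,oy]
A=lambda p:nat(p,5,95)
B=lambda p:nat(p,800/180,235)
def proj(P,T,K=K):
    q=(np.c_[P,np.ones(len(P))]@np.linalg.inv(T).T)[:,:3]; q=q@K.T; return q[:,:2]/q[:,2:]
def place(M,v):
    c,s=np.cos(v[2]),np.sin(v[2]); M=np.array(M,float)
    return np.c_[M[:,:2]@np.array([[c,s],[-s,c]])+v[:2],M[:,2]]
def fit(M,px,T,v0,K=K,yaw=True):
    f=lambda v:(proj(place(M,v if yaw else [*v,0]),T,K)-px).ravel()
    r=least_squares(f,v0 if yaw else v0[:2]); return r.x,np.sqrt(np.mean(r.fun**2))
E
cat > m1.py <<'E'
from plant import *
from fit import *
import json
T=read_camera("top")["extrinsics"]; K=read_camera("top")["intrinsics"]
def rect(a,b,z): return [[a,b,z],[a,-b,z],[-a,-b,z],[-a,b,z]]  # TL,TR,BR,BL in image
arch=[[.025,.03,.03],[.025,-.03,.03],[-.025,-.014,.03],[-.025,.014,.03]]
L={"short":(rect(.0595,.074,.02),A([(243,58),(546,100),(499,343),(190,295)]),[.55,.2,0]),
"long":(rect(.0595,.1145,.02),B([(283,35),(709,88),(693,300),(255,242)]),[.55,-.2,0]),
"part":(rect(.017,.027,.03),A([(442,486),(567,468),(572,543),(446,553)]),[.4,.1,0]),
"arch":(arch,B([(45,390),(147,440),(78,512),(30,488)]),[.4,0,-.5]),
"tub":([[0,0,.055]],B([(430,488)]),[.4,-.1,0]),
"jar":([[0,0,.045]],B([(104,117)]),[.55,0,0]),
"red":([[0,0,.045]],A([(654,208)]),[.55,0,0]),
"bur":([[0,0,.028]],B([(703,469)]),[.4,-.2,0])}
R={}
for k,(M,px,v0) in L.items():
    v,e=fit(M,px,T,v0,K,yaw=len(M)>1); R[k]=[*v]+([0] if len(M)==1 else []); print(k,np.round(R[k],4),round(e,2))
json.dump(R,open("poses.json","w"))
# bottle: guess, base/body top outlines
R["bottle"]=[.405,.31,.3]
m=np.clip(np.load("top.npy")*1.6,0,255).astype(np.uint8)[120:260,95:415,::-1]
s=2.5;m=cv2.resize(m,None,fx=s,fy=s,interpolation=cv2.INTER_CUBIC)
def draw(P,c):
    p=(proj(P,T,K)+.5-[95,120])*s-.5; cv2.polylines(m,[np.round(p*8).astype(int)],True,c,1,cv2.LINE_AA,3)
a=np.linspace(0,6.28,30); circ=lambda r,z:np.c_[r*np.cos(a),r*np.sin(a),0*a+z]
draw(place(rect(.061,.0755,.02),R["short"]),(0,0,255));draw(place(rect(.061,.0755,0),R["short"]),(255,0,0))
draw(place(rect(.061,.116,.02),R["long"]),(0,0,255))
for z,c in((.03,(0,0,255)),(0,(255,0,0))):
    draw(place(rect(.017,.027,z),R["part"]),c);draw(place(np.array(arch)*[1,1,z/.03],R["arch"]),c)
for k,r,h in(("tub",.026,.055),("jar",.019,.045),("bur",.022,.028)):
    draw(place(circ(r,h),R[k]),(0,0,255));draw(place(circ(r,0),R[k]),(255,0,0))
# bottle segmentation
t=np.load("top.npy").mean(2);mk=(t<45).astype(np.uint8); mk[:195]=0;mk[260:]=0;mk[:,190:]=0
n,l,st,ce=cv2.connectedComponentsWithStats(mk);i=1+np.argmax(st[1:,4]);print(st[i],ce[i])
mk=(l==i).astype(np.uint8)
from scipy.optimize import minimize
def sil(v,up=8):
    P=np.vstack([place(rect(.017,.017,0),v),place(rect(.017,.017,.056),v),place(circ(.012,.076),[*v[:2],0])])
    p=(proj(P,T,K)+.5-[140,200])*up-.5
    h=cv2.convexHull(p.astype(np.float32)); im=np.zeros((60*up,60*up),np.uint8); cv2.fillConvexPoly(im,np.round(h).astype(int),1); return im,h
tg=cv2.resize(t[200:260,140:200].astype(np.float32),(480,480),interpolation=cv2.INTER_CUBIC); tg=tg<(t[200:260,140:200].min()+np.median(t[200:260,140:200]))/2
tg[:, 350:]=0
best=None
for y0 in np.arange(-.8,.8,.2):
    r=minimize(lambda v:np.mean(sil([v[0]/100,v[1]/100,v[2]])[0]!=tg),[40.5,31,y0],method="Nelder-Mead",options=dict(initial_simplex=[[40,30.5,y0],[41,31,y0],[40.5,31.5,y0],[40,31,y0+.3]]))
    if best is None or r.fun<best.fun: best=r
R["bottle"]=[best.x[0]/100,best.x[1]/100,best.x[2]];print("bottle",R["bottle"],best.fun,tg.mean())
json.dump(R,open("poses.json","w"))
draw(place(rect(.017,.017,.056),R["bottle"]),(0,0,255));draw(place(rect(.017,.017,0),R["bottle"]),(255,0,0))
cv2.imwrite("pics/ov.png",m)
E
python3 m1.py
```

```text
short [ 0.5956  0.2017 -0.1546] 0.45
long [ 0.6    -0.207  -0.1403] 0.59
part [0.4467 0.1317 0.1056] 0.56
arch [ 0.4454  0.008  -0.4598] 0.51
tub [ 0.4268 -0.1646  0.    ] 0.0
jar [ 0.6188 -0.0072  0.    ] 0.0
red [0.5829 0.0668 0.    ] 0.0
bur [ 0.4387 -0.3068  0.    ] 0.0
[105 227  25  20 324] [116.77160494 237.11419753]
bottle [np.float64(0.4), np.float64(0.305), np.float64(-0.8)] 0.0023697916666666667 0.0023697916666666667
```

View pics/ov.png

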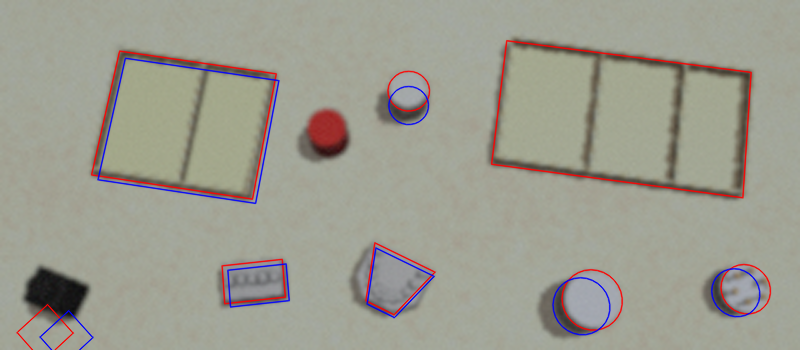

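Both tray fits look good. The bottle window was misplaced, and the cast and round parts need a closer look, so I'll move the wrist camera over the near row.

```bash
cat > w1.py <<'E'
from plant import *
import numpy as np,cv2,sys
movep([0.37,0.07,0.2],[1,0,0,0])
ims=[read_camera("wrist") for _ in range(3)]
m=np.mean([i["color"].astype(float) for i in ims],0)
np.savez("w1.npz",m=m,K=ims[0]["intrinsics"],T=ims[0]["extrinsics"]); print(ims[0]["extrinsics"].round(3).tolist(),m.mean(),get_state()["clock"])
cv2.imwrite("pics/w1.png",cv2.resize(m.astype(np.uint8)[:,:,::-1],(800,600),interpolation=cv2.INTER_CUBIC))
E
python3 w1.py
```

```text
[[0.0, -0.96, -0.281, 0.452], [-1.0, 0.0, -0.001, 0.069], [0.001, 0.281, -0.96, 0.379], [0.0, 0.0, 0.0, 1.0]] 132.14698791503906 3.15
```

View pics/w1.png

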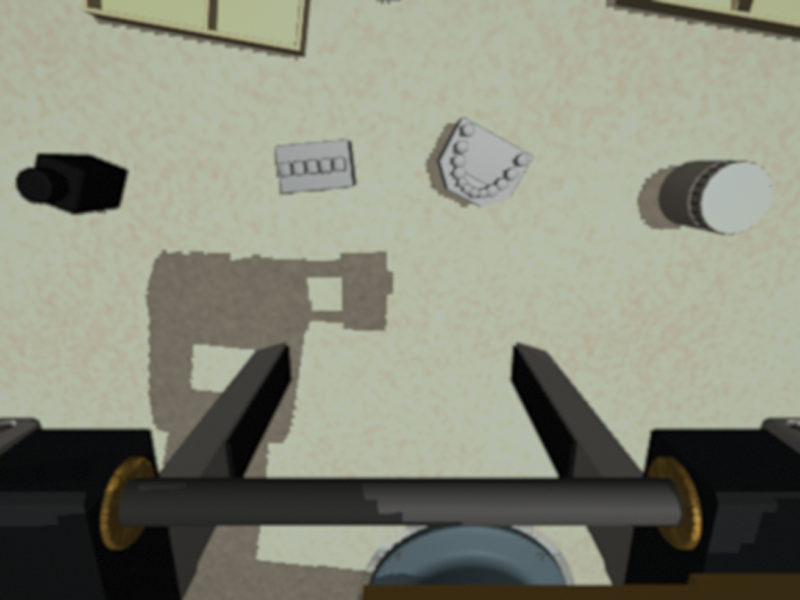

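Clear view in w1.png (800x600): the part cast's top corners are (275,147), (351,139), (356,185), (282,194). The full cast's heel runs (462,117)-(532,156) and its front flat (449,187)-(482,206). The tub cap centre is (735,198). The bottle stands with its cap at (40,185) and body to (126,171). I'll refit and draw the overlay.

```bash
cat > m2.py <<'E'
from fit import *
import json
from scipy.optimize import minimize
d=np.load("w1.npz");m,K,T=d["m"],d["K"],d["T"]
R=json.load(open("poses.json"))
n=lambda p:(np.array(p,float)+.5)/1.5625-.5
def rect(a,b,z): return [[a,b,z],[a,-b,z],[-a,-b,z],[-a,b,z]]
arch=[[.025,.03,.03],[.025,-.03,.03],[-.025,-.014,.03],[-.025,.014,.03]]
for k,M,px in(("part",rect(.017,.027,.03),[(275,147),(351,139),(356,185),(282,194)]),("arch",arch,[(462,117),(532,156),(482,206),(449,187)])):
    v,e=fit(M,n(px),T,R[k],K);print(k,np.round(R[k],4),np.round(v,4),e);R[k]=list(v)
def cap(lo,hi,thr,name,h,sat=None):
    pass
# tub cap: bright segmentation
g=m.mean(2);hsv=cv2.cvtColor(m.astype(np.uint8),cv2.COLOR_RGB2HSV)
roi=np.zeros(g.shape,bool);roi[95:155,440:500]=1
mk=((m[:,:,2]>=m[:,:,0]-2)&(g>150)&roi).astype(np.uint8)
c=max(cv2.findContours(mk,cv2.RETR_EXTERNAL,cv2.CHAIN_APPROX_NONE)[0],key=cv2.contourArea)
e=cv2.fitEllipse(c);print("ell",e)
v,_=fit([[0,0,.055]],np.array([e[0]]),T,R["tub"],K,yaw=False);print("tub",R["tub"],v);R["tub"]=[*v,0]
a=np.linspace(0,6.28,30)[:-1]; circ=lambda r,z:np.c_[r*np.cos(a),r*np.sin(a),0*a+z]
up=6;x0,y0,w,h=5,85,90,65
t=cv2.resize(g[y0:y0+h,x0:x0+w].astype(np.float32),None,fx=up,fy=up,interpolation=cv2.INTER_CUBIC);tg=t<75
def sil(v):
    im=np.zeros(tg.shape,np.uint8);pp=lambda P:cv2.convexHull(np.round((proj(P,T,K)+.5-[x0,y0])*up-.5).astype(np.int32))
    cv2.fillConvexPoly(im,pp(np.vstack([place(rect(.017,.017,z),v) for z in(0,.056)])),1)
    cv2.fillConvexPoly(im,pp(np.vstack([place(circ(.012,z),v) for z in(.056,.076)])),1);return im
best=None
for q in np.arange(-.8,.8,.2):
    b0=[42,30,q]
    r=minimize(lambda v:np.mean(sil([v[0]/100,v[1]/100,v[2]])!=tg),b0,method="Nelder-Mead",options=dict(initial_simplex=[[41,29,q],[43,30,q],[42,31,q],[41,30,q+.3]]))
    if best is None or r.fun<best.fun: best=r
R["bottle"]=[best.x[0]/100,best.x[1]/100,best.x[2]];print("bottle",R["bottle"],best.fun,tg.mean())
json.dump(R,open("poses.json","w"))
s=800/512;o=cv2.resize(m.astype(np.uint8)[:,:,::-1],(800,600),interpolation=cv2.INTER_CUBIC)[:300]
o=np.clip(o.astype(float)*1.2,0,255).astype(np.uint8)
def draw(P,c): cv2.polylines(o,[np.round(((proj(P,T,K)+.5)*s-.5)*8).astype(int)],True,c,1,cv2.LINE_AA,3)
for z,c in((1,(0,0,255)),(0,(255,0,0))):
    draw(place(rect(.017,.027,.03*z),R["part"]),c);draw(place(np.array(arch)*[1,1,z],R["arch"]),c)
    draw(place(rect(.017,.017,.056*z),R["bottle"]),c);draw(place(circ(.026,.055*z),R["tub"]),c)
    draw(place(rect(.061,.0755,.02*z),R["short"]),c);draw(place(rect(.061,.116,.02*z),R["long"]),c)
cv2.imwrite("pics/ov2.png",o)
E
python3 m2.py
```

```text
part [0.4467 0.1317 0.1056] [0.4491 0.1303 0.1001] 0.6820393836903434
arch [ 0.4454  0.008  -0.4598] [ 0.4486  0.0088 -0.472 ] 0.9493524012126066
ell ((471.1186218261719, 125.632568359375), (38.320194244384766, 46.960811614990234), 45.2922477722168)
tub [0.42680327384779587, -0.16462036142718414, 0] [ 0.42929103 -0.16532917]
bottle [np.float64(0.43783105003815825), np.float64(0.30360819772477127), np.float64(-0.20097760458897995)] 0.04084045584045584 0.3524406457739791
```

View pics/ov2.png

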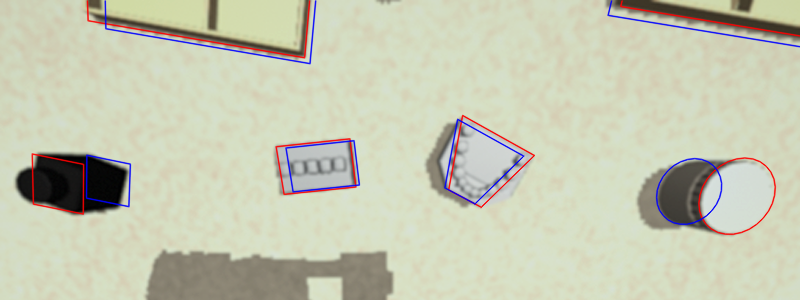

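The overlays line up within about 2 mm for the casts, tub and trays; the bottle's yaw still needs a joint fit. Pick plan: the fingertips stay 21 mm above each part's underside, so the fingers open clear of the 20 mm walls. I'll start with the full cast.

```bash
cat > act.py <<'E'
from plant import *
import numpy as np,json
R=json.load(open("poses.json")); REL=.021; H=.13
def quat(a): return [np.cos(a/2),np.sin(a/2),0,0]
def wrap(a): return (a+np.pi)%(2*np.pi)-np.pi
def near(a,ref,per): return ref+(a-ref+per/2)%per-per/2
def pocket(tray,y): x0,y0,t=R[tray]; return x0-y*np.sin(t),y0+y*np.cos(t),t
def pick(x,y,phi,rel=REL):
    a=near(phi+np.pi/2,0,np.pi)
    movep([x,y,H],quat(a)); move_l([x,y,rel],velocity=.12); clamp(); wait(.1); s=get_state()
    print("grip",round(s["opening"],4),s["gripper_force"],s["tool_pos"].round(4) if hasattr(s["tool_pos"],'round') else s["tool_pos"])
    move_l([x,y,H+.01],velocity=.15); print("held",round(get_state()["opening"],4)); return a
def put(x,y,a,rel=REL):
    movep([x,y,H+.01],quat(a)); move_l([x,y,rel+.013],velocity=.12)
    hit=move_l([x,y,rel],velocity=.03,force_limit=3)
    s=get_state();print("down",hit,np.round(s["tool_pos"],4),np.round(s["force"],1),round(s["opening"],4))
    let_go(); move_l([x,y,H+.01],velocity=.2); print("clock",get_state()["clock"])
def job(n,phi,tray,py,per=np.pi):
    """phi: closing-axis heading at pick; afterwards part yaw follows tray yaw modulo per"""
    x,y,_=R[n]; a=pick(x,y,phi); X,Y,t=pocket(tray,py)
    put(X,Y,near(t+np.pi/2,a,per))
E
python3 - <<'E'
from act import *
for n,phi,tr,py in(("arch",R["arch"][2],"long",.071),("tub",R["long"][2],"long",-.012),("bottle",-.3,"long",-.083),("part",R["part"][2],"short",.0325),("jar",.45,"short",-.0415)):
    X,Y,t=pocket(tr,py);x,y,_=R[n];print(n,X,Y,[inverse_kinematics([x,y,.02],quat(near(phi+np.pi/2,0,np.pi))) is not None, inverse_kinematics([X,Y,.02],quat(near(t+np.pi/2,near(phi+np.pi/2,0,np.pi),np.pi))) is not None])
job("arch",R["arch"][2],"long",.071)
import cv2
for n in("wrist","top"): cv2.imwrite(f"pics/a_{n}.png",read_camera(n)["color"][:,:,::-1])
E
```

```text
arch 0.6099164777707476 -0.13668280794649296 [True, True]
tub 0.5983121105803091 -0.21886759158744118 [True, True]
bottle 0.5883854832246326 -0.28917023783451734 [True, True]
part 0.6006030352613996 0.2338623344369258 [False, False]
jar 0.5892094999165083 0.1607447076131242 [True, False]
grip 0.0496 30.000189542770386 [0.4485 0.0089 0.021 ]
held 0.0495
down True [ 0.6104 -0.1369  0.0237] [0.2 0.2 1.6] 0.0497
clock 10.9833
```

View pics/a_wrist.png

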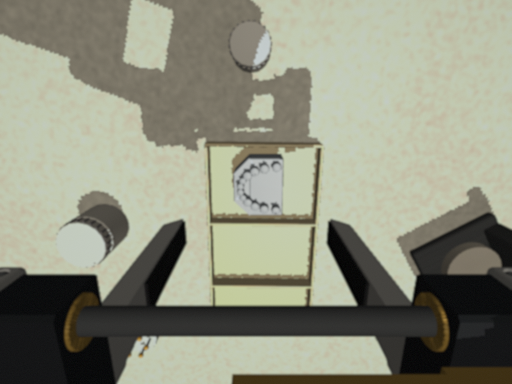

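The full cast stands upright, teeth up, in the wide pocket at about (260,185). Next I refine the bottle with both views, then do the tub and the bottle.

```bash
cat > m3.py <<'E'
from fit import *
import json
from plant import read_camera
from scipy.optimize import minimize
d=np.load("w1.npz");c=read_camera("top");tp=np.load("top.npy")
V=[(d["m"].mean(2),d["K"],d["T"],5,85,90,65,75),(tp.mean(2),c["intrinsics"],c["extrinsics"],95,218,50,40,50)]
up=6
def rect(a,b,z): return [[a,b,z],[a,-b,z],[-a,-b,z],[-a,b,z]]
a=np.linspace(0,6.28,30)[:-1]; circ=lambda r,z:np.c_[r*np.cos(a),r*np.sin(a),0*a+z]
TG=[cv2.resize(g[y0:y0+h,x0:x0+w].astype(np.float32),None,fx=up,fy=up,interpolation=cv2.INTER_CUBIC)<th for g,K,T,x0,y0,w,h,th in V]
for i in(0,1): # keep largest blob
    n,l,s,_=cv2.connectedComponentsWithStats(TG[i].astype(np.uint8));TG[i]=l==1+np.argmax(s[1:,4]);print(s[1+np.argmax(s[1:,4])]/up)
def sil(v,i):
    g,K,T,x0,y0,w,h,_=V[i];im=np.zeros(TG[i].shape,np.uint8);pp=lambda P:cv2.convexHull(np.round((proj(P,T,K)+.5-[x0,y0])*up-.5).astype(np.int32))
    cv2.fillConvexPoly(im,pp(np.vstack([place(rect(.017,.017,z),v) for z in(0,.056)])),1)
    cv2.fillConvexPoly(im,pp(np.vstack([place(circ(.012,z),v) for z in(.056,.076)])),1);return im
def f(v): return sum(np.sum(sil([v[0]/100,v[1]/100,v[2]],i)!=TG[i])/TG[i].sum() for i in(0,1))
for q in np.arange(-.75,.8,.15):
    r=minimize(lambda v:f([*v,q]),[43.5,30.3],method="Nelder-Mead",options=dict(initial_simplex=[[43,30],[44,30.3],[43.3,31]]));print(round(q,2),r.x.round(2),round(r.fun,3))
E
python3 m3.py
python3 - <<'E'
s=open('act.py').read()
s=s.replace('''def pick(x,y,phi,rel=REL):
    a=near(phi+np.pi/2,0,np.pi)
''','''def ok(p,a): return inverse_kinematics(p,quat(a)) is not None
def pick(x,y,a,rel=REL):
''')
i=s.index("    x,y,_=R[n]; a=pick"); s=s[:i]+'''    x,y,_=R[n]; X,Y,t=pocket(tray,py); a0=near(phi+np.pi/2,0,np.pi)
    for a in (a0,a0+np.pi,a0-np.pi):
        b=near(t+np.pi/2,a,per)
        if all(ok(p,c) for c,p2 in((a,(x,y)),(b,(X,Y))) for p in([*p2,REL],[*p2,H+.01])): break
    else: raise SystemExit("no IK")
    pick(x,y,a); put(X,Y,b)
'''
open('act.py','w').write(s)
E
python3 -c '
from act import *
job("tub",R["long"][2],"long",-.012)'
```

```text
[5.66666667e+00 1.36666667e+01 7.06666667e+01 3.81666667e+01
 1.23706667e+04]
[  10.            9.16666667   25.16666667   20.16666667 2031.33333333]
-0.75 [43.68 30.6 ] 0.519
-0.6 [43.67 30.65] 0.441
-0.45 [43.65 30.58] 0.362
-0.3 [43.63 30.58] 0.34
-0.15 [43.75 30.64] 0.403
0.0 [43.59 30.5 ] 0.509
0.15 [43.64 30.52] 0.561
0.3 [43.6  30.46] 0.559
0.45 [43.69 30.48] 0.579
0.6 [43.68 30.56] 0.583
0.75 [43.67 30.59] 0.544
grip 0.0515 30.00041663646698 [ 0.4292 -0.1653  0.021 ]
held 0.051
down True [ 0.5989 -0.2191  0.0235] [1.1 0.1 1.3] 0.0517
clock 18.4333
```

```bash
python3 - <<'E'
from act import *
import cv2
R["bottle"]=[.4365,.3058,-.36]; json.dump(R,open("poses.json","w"))
from fit import *
# stand off so that the wrist camera looks at the bottle
movep([.38,.30,.2],[1,0,0,0])
c=read_camera("wrist");m=c["color"][:,:,::-1].copy();T,K=c["extrinsics"],c["intrinsics"];np.savez("w2.npz",m=c["color"],T=T,K=K)
def rect(a,b,z): return [[a,b,z],[a,-b,z],[-a,-b,z],[-a,b,z]]
p=proj(np.array([[*R["bottle"][:2],.03]]),T,K)[0];x0,y0=np.clip((p-[80,60]).astype(int),0,[352,264]);s=5
m=np.clip(cv2.resize(m[y0:y0+120,x0:x0+160],None,fx=s,fy=s,interpolation=cv2.INTER_CUBIC).astype(float)*1.8,0,255).astype(np.uint8)
for z,col in((.056,(0,0,255)),(0,(255,0,0))):
    cv2.polylines(m,[np.round((proj(place(rect(.017,.017,z),R["bottle"]),T,K)+.5-[x0,y0])*s).astype(int)],True,col,1)
cv2.imwrite("pics/b1.png",m);print(get_state()["clock"],x0,y0)
E
```

```text
20.5333 169 66
```

View pics/b1.png

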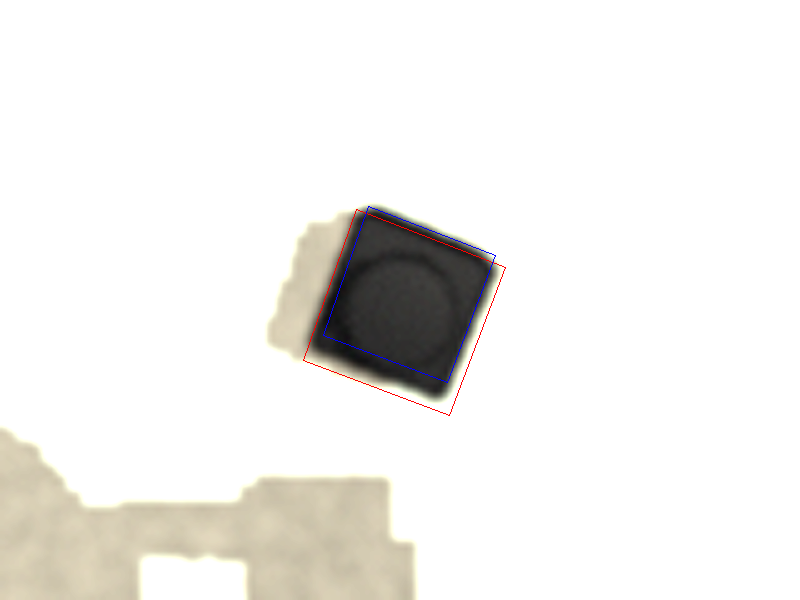

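The bottle stands upright; the -0.36 rad yaw matches and the centre is about (400,305) in the crop, within 2 mm. Now I pick it, then the part cast and the jar.

```bash
python3 - <<'E'
from act import *
import cv2
R["bottle"]=[.4375,.3055,-.36]; R["jar"]=[.621,-.0075,0]; json.dump(R,open("poses.json","w"))
job("bottle",-.36,"long",-.083)
job("part",R["part"][2],"short",.0325)
# look at jar and both trays
movep([.5,0,.25],[1,0,0,0])
c=read_camera("wrist");np.savez("w3.npz",m=c["color"],T=c["extrinsics"],K=c["intrinsics"])
o=cv2.resize(c["color"][:,:,::-1],(800,600),interpolation=cv2.INTER_CUBIC)
from fit import *
T,K=c["extrinsics"],c["intrinsics"]
a=np.linspace(0,6.28,30)[:-1]
for z in(0,.045): cv2.polylines(o,[np.round(proj(np.c_[.621+.019*np.cos(a),-.0075+.019*np.sin(a),0*a+z],T,K)*1.5625).astype(int)],True,(0,0,255) if z else (255,0,0),1)
cv2.imwrite("pics/c1.png",o)
E
```

```text
grip 0.0343 29.798537492752075 [0.4374 0.3055 0.021 ]
held 0.0342
down True [ 0.5888 -0.2895  0.0238] [0.5 0.4 3.3] 0.0337
clock 30.1083
grip 0.0336 29.98113065958023 [0.4492 0.1303 0.021 ]
held 0.0334
down True [0.6012 0.234  0.0237] [0.5 0.3 1.7] 0.0337
clock 38.7333
```

View pics/c1.png

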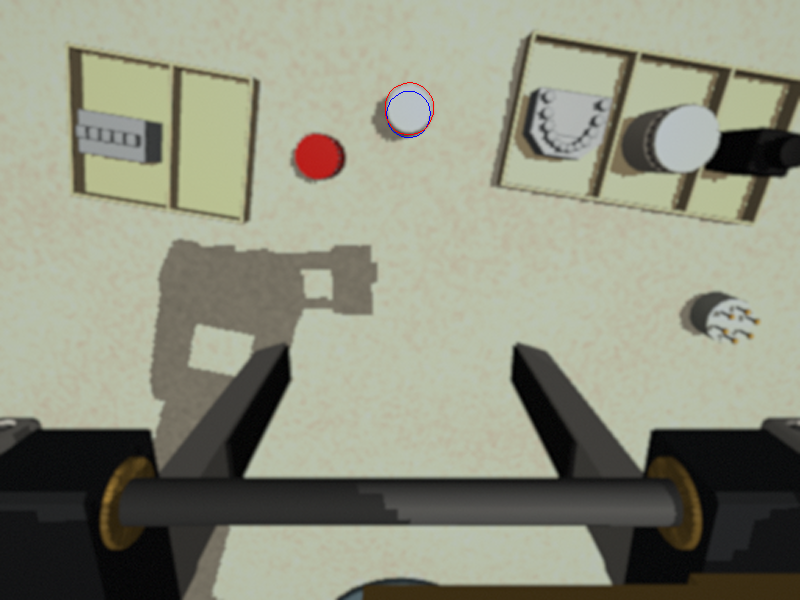

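The part cast stands in the larger pocket (118,138), and the full cast, tub and bottle stand in theirs. The jar cap is at about (410,112), a couple of mm nearer than assumed. I'll place it now, then back off and check.

```bash
python3 - <<'E'
from act import *
import cv2
R["jar"]=[.619,-.0078,0]
job("jar",.45,"short",-.0415)
movep([.40,-.02,.3],[1,0,0,0])
for n in("wrist","scene"):
    cv2.imwrite(f"pics/f_{n}.png",cv2.resize(read_camera(n)["color"][:,:,::-1],(800,600),interpolation=cv2.INTER_CUBIC))
print(get_state()["clock"])
E
```

```text
grip 0.0373 29.99978631734848 [ 0.6191 -0.0078  0.0211]
held 0.0371
down True [0.5898 0.1607 0.0234] [ 1.  -0.2  0.7] 0.0374
clock 48.6083
49.8833
```

View pics/f_wrist.png

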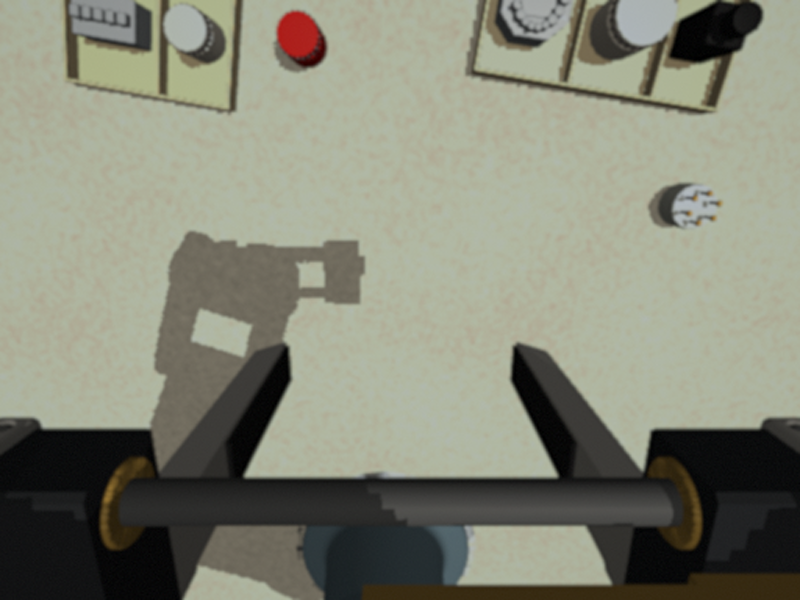

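View pics/f_scene.png

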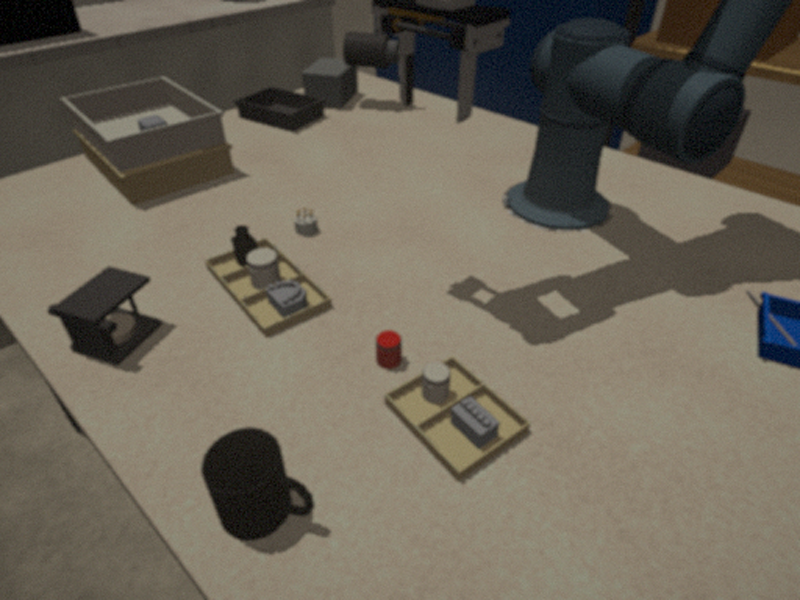

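All five parts stand upright in their pockets: full cast (287,296), tub (262,265), bottle (243,245), part cast (474,420) and jar (435,383). The bur block (306,222) and the red jar (389,350) haven't moved.

```bash
python3 -c '
from plant import *
print(finish_job())'
```

```text
the job is handed in; nothing more can be done
None
```

Both trays are made up and the job is handed in at about 50 s on the robot's clock: in the last pictures all five parts stand upright in their pockets with both casts teeth up, and the bur block and red jar were not moved.

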